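Turn the bench dust suction over to the pot

TASK

The pot on the banding wheel is about to be scraped, so turn the bench's dust suction over to it: push the lever of the dust inlet nearer the pot round until its pointer stands on the middle line of the scale (the longer, thicker one), and push the other inlet's lever fully shut, clockwise seen from above as far as it goes. Either may be done first. Only push the levers with the fingers, never pinch them, and leave everything else standing where it is.

Things in the scene. Friction and masses are not known exactly. Their poses are not given: they have to be found in the camera images.
- left_damper: Left (+y) of two equal metal dust inlets fixed to the bench: flange 170 mm across, 5 mm thick; casing 150 mm across to 40 mm high; in its middle an open flared mouth 106 mm across to 73 mm high, iris blades inside. Position and yaw vary. Origin: on the bench, on the upright axis of the lever ring; z up. The lever's arc lies on its own -x half, towards the robot.
- right_damper: The right (-y) dust inlet, the same in every way.
- left_lever (a joint): Turn of the left lever, rad, growing anticlockwise from above: 0 = shut on its stop, 0.873 = pointer on the middle line (half open), 1.745 = fully open. The lever's direction from the axis is 2.269 rad (130 deg) plus this value, anticlockwise from the inlet's own +x axis. Stiff (about 3 N at the handle), no spring: it stays where it is left.
- right_lever (a joint): The same for the right inlet.
- left_handle (a point): Centre of the left lever's upright black handle, 100 mm from the axis, 70 mm above the bench; turns with the lever: x outwards, y along the arc towards open, z up. The handle is a flat paddle 24 mm long radially, 10 mm thick along the arc, from 48 to 92 mm high, on a flat steel bar 20 mm wide (46 to 49 mm high). Through a window in the bar one sees the scale; the tip at its inner end is the pointer.
- right_handle (a point): The same for the right lever.
- left_line (a point): On the middle line of the left inlet's scale, 67 mm from the axis, 41 mm above the bench, fixed to the inlet. The scale is a white arc on the casing's top with eleven black lines 10 degrees apart; the middle (sixth) is longer (15 mm against 7 mm) and thicker.
- right_line (a point): The same for the right inlet.
- left_grip_shut: The half of the left handle (5 mm thick) on its shut side; pushed on, the lever opens. Origin on the ring's axis at bench level. Both halves pressed at once means that the lever is pinched.
- left_grip_open: The half of the left handle on its open side; pushed on, the lever shuts. Origin as above.
- right_grip_shut: The shut-side half of the right handle, likewise.
- right_grip_open: The open-side half of the right handle, likewise.
- pot: Dark brown unfired jug with cream decoration, 122 mm across, 140 mm high, with one handle, loose on the banding wheel that stands left or right of the two inlets. Origin: centre of its foot, 60 mm above the bench. It shows which inlet is the nearer. Leave alone.
- banding_wheel: Banding wheel, 190 mm across and 60 mm high, fixed, under the pot. Origin: centre of its foot.
- plaster_bats: Two round plaster bats stacked, 180 mm across, 44 mm high, fixed, on the side opposite to the pot. Origin: centre of the underside.
- slip_cup: Loose white plastic cup, 68 mm across, 90 mm high, beyond and between the inlets. Origin: underside. Leave alone.
- test_bowl: Loose small fired bowl, 84 mm across, 42 mm high, nearer to the robot than the inlets. Origin: underside. Leave alone.
- green_mug: Loose unfired brown mug, 76 mm across, 75 mm high, on the left. Origin: underside. Leave alone.
- slip_brush: Loose paint brush lying beyond the left inlet. Leave alone.
- loop_tool: Loose loop trimming tool, 185 mm long, lying near the robot on the right. Leave alone.
- wood_rib: Loose flat wooden rib, 6 mm thick, about 125 by 55 mm, lying on the right. Leave alone.
- spray_bottle: Loose spray bottle, 68 mm across, 193 mm high, far on the left. Origin: underside. Leave alone.

How it is judged (in metres and radians):
At the end, for the whole second after the job is handed in: The lever of the inlet on the pot's side stands within 0.05 rad (3 degrees) of the middle line, the other lever within 0.04 rad (2.3 degrees) of its shut stop, and both stay so (((world y of pot above 0 m and value of joint left_lever between 0.823 and 0.923 rad and value of joint right_lever below 0.04 rad) or (world y of pot below 0 m and value of joint right_lever between 0.823 and 0.923 rad and value of joint left_lever below 0.04 rad))); the robot touches nothing.
It fails at once if a lever was pinched between the fingers ((contact force between the fingers and left_grip_shut above 1.5 N and contact force between the fingers and left_grip_open above 1.5 N) or (contact force between the fingers and right_grip_shut above 1.5 N and contact force between the fingers and right_grip_open above 1.5 N)).
It fails at once if the pot was moved, lifted or tipped (distance of pot from where it was at the start of the episode above 0.01 m or angle between pot's own z axis and vertical above 0.15 rad).
It fails at once if another loose thing was moved or lifted (distance of any of slip_cup, test_bowl, green_mug, slip_brush, loop_tool, wood_rib, spray_bottle from where it was at the start of the episode above 0.015 m).
It also fails if it takes over 56 s, if anything falls off the work surface, if the arm or the gripper's body presses on something with over 40 N, if the wrist force passes 120 N, or if a joint passes its speed limit or range.

ROBOT

A 6-joint arm with a two-finger parallel gripper is mounted at the origin on the work surface. World frame = base frame: x ahead of the robot, y to its left, z up, the work surface at z = 0. Lengths are in mm, angles in rad, forces in N, time in s.
With the tool pointing down it reaches from about 325 to 850 mm from the base axis. Payload 4.4 kg.
Tool frame: the origin (TCP) lies midway between the tips of the shut fingers; the grasp point (between the pads) lies 19 mm behind it; z points along the fingers, y is the direction in which the jaws open and shut (so a half turn about z gives the same grasp; the last joint's range is limited). The gripper opens to 94 mm and grips with 3 to 60 N. Pads are 16 mm wide; open, the fingers measure 119 mm over their backs; the gripper's body (75 mm by 177 mm) begins 78 mm behind the grasp point.
Start: joints at [-1.282, 0.207, 1.542, -0, 1.393, -0.15], TCP at [244.8, -520.289, 205.447] pointing down, gripper open.
Joint ranges: [-2.73, 2.73], [-0.86, 2.22], [0.23, 2.46], [-1.11, 4.25], [0.08, 2.63], [-2.82, 2.82]. Speed limits (rad/s): [2.79, 2.79, 3.14, 3.14, 3.14, 3.14].

INTERFACE

Orientations are given as a unit quaternion [x, y, z, w].
In Python, from rig import telemetry, vision, job gives the robot as it stands.
- The arm moves only by the tool step_arm, never from a script. Its argument "motion" is a list of rows, each a list of 2 entries, a list of its own where there are three numbers: the shift along the world's x, y, z in mm, then the turn, a rotation vector about the world's x, y, z in rad. In form: [[[dx, dy, dz], [rx, ry, rz]], ...]. A call has 1 to 5 rows; each row shifts and turns the pose as measured when the row begins; what a row does not reach is not made up. A row lasts 1/10 s, in which the tool goes at most 50 mm and 8.59 degrees, less where a joint would pass 70% of its speed; a pose out of reach is approached as far as the arm can. A call with a gripper value outside its range is refused whole. "jaw" is the opening in per cent of the stroke, from 0 (shut) to 100 (fully open), set as the call begins (left out, the last holds). The fingers move at their own pace and stop on an object; the grip force is fixed at half the most. Time passes only in rows, so rows that do not move let the fingers close. It gives the time, the measured TCP pose, the force and the opening at its end, in the units of the state.
- telemetry.observe(): the state, without advancing time (a new reading comes with each control period).
- vision.read_camera(name): name is "side" or "top"; returns a dict with "image" (400x640x3 uint8, red, green, blue), "range_z" (400x640 float32, mm along the optical axis (not along the pixel's ray), 0 where there is no reading), "intrinsics" (3x3 intrinsics, pixels), "rvec" (rotation vector, rad) and "tvec" (3), from world to camera coordinates, as OpenCV has them. Camera axes: x right, y down, z forward; pixel columns grow to the right and rows downward; lengths in mm; the calibration is good to about 2 mm. A picture is of the moment at which its call begins.
- job.finish_job(): hands the job in, once; it reports no verdict.
Trained networks look in a picture, given as the dict that the camera call returned (one of the last four; its "shot" number tells which), for a name from the list of things; names that differ only in an ending like _2 or _b are one class to them, and where a whole thing is asked for, a point or a joint stands for the part that bears it (a point fixed in the world has none). Each returns a list of dicts, best first, with "conf" (0 to 1); they miss things now and then, are a little off and sometimes report something else, mostly with a low value. They report only what shows in the picture. A call takes as long as a camera call.
- vision.boxes_of(thing, picture): "position" ([column, row] in pixels, amid what is visible of it).
- vision.trace(thing, picture): "pixels" (400x640 bool, what is visible of it) and "position" ([column, row] in pixels, amid what is visible of it).
The state is a dict: "clock": time; "q": joint angles; "joint_velocities": joint speeds; "tau": joint torques, N m; "ee_pos": TCP position; "orientation": TCP orientation; "ft_force": force on the tool from outside, world axes, zero at the start; "wrist_torque": the same for the moment, N m; "grip_width": opening from 0.0 (shut) to 1.0 (fully open).
Only numpy, scipy, OpenCV 4.12 (cv2) and the standard library are available. Lean on these libraries where they do the work, as an engineer would, in place of code of your own. Each camera call takes 0.05 s, during which the arm holds its last target. There are 200 camera calls.

## Working session

There is one attempt and no reset: what is moved stays moved. The work goes in short steps, Python scripts to look and compute and a tool call to move; the robot and the scene stay as the last step left them, time stands still between calls to the robot, and variables do not carry over. Pictures are saved under pics/ and viewed, about 8 in all and at most 12, crops included, and the job is handed in when it is done.

Besides the shell and the picture viewer there is one more tool, called after "Emit:" as name(argument=value, ...), one argument or row to a line, values as JSON. step_arm: Moves the arm, as the interface text tells. Its arguments: {"type":"object","properties":{"motion":{"type":"array"},"jaw":{"type":"number"}},"required":["motion"]}

```bash
mkdir -p pics
cat > h.py <<'E'
import numpy as np, cv2
from rig import telemetry, vision, job
def cam(n): return vision.read_camera(n)
def save(p,name,crop=None,s=1):
    im=p["image"][:,:,::-1]
    if crop: im=im[crop[1]:crop[3],crop[0]:crop[2]]
    cv2.imwrite("pics/"+name,cv2.resize(im,None,fx=s,fy=s,interpolation=cv2.INTER_CUBIC))
def RT(p): return cv2.Rodrigues(np.array(p["rvec"],float))[0],np.array(p["tvec"],float).reshape(3)
def world(p,u,v,z=None):
    """pixel -> world; on plane z if given, else by range image"""
    R,t=RT(p);K=p["intrinsics"];u=np.atleast_1d(u).astype(float);v=np.atleast_1d(v).astype(float)
    d=np.linalg.inv(K)@np.stack([u,v,np.ones_like(u)])
    if z is None: s=p["range_z"][v.astype(int),u.astype(int)]
    else:
        c=-R.T@t; s=(z-c[2])/(R.T@d)[2]
    return (R.T@(d*s-t[:,None])).T
def px(p,X):
    return cv2.projectPoints(np.array(X,float).reshape(-1,3),np.array(p["rvec"],float),np.array(p["tvec"],float),np.array(p["intrinsics"],float),None)[0].reshape(-1,2)
E
python3 - <<'E'
from h import *
for n in("top","side"):
    p=cam(n); save(p,n+"0.png")
    R,t=RT(p);print(n,-R.T@t)
    for th in ["left_damper","right_damper","left_lever","right_lever","left_handle","right_handle","pot","test_bowl","slip_cup","green_mug","loop_tool","wood_rib"]:
        for r in vision.trace(th,p)[:2]:
            v,u=np.nonzero(r["pixels"]); w=world(p,u,v); 
            print(th,round(r["conf"],2),np.round(r["position"]),len(u),np.round(np.median(w,0)),np.round(np.percentile(w,[3,97],axis=0)).tolist())
E
```

```text
top [ 291.651508    -15.37979036 1341.46912978]
left_damper 0.73 [253. 197.] 2820 [568. 173.  40.] [[491.0, 103.0, 3.0], [641.0, 245.0, 76.0]]
right_damper 0.78 [376. 204.] 2836 [ 540. -171.   40.] [[467.0, -244.0, 4.0], [613.0, -102.0, 75.0]]
left_lever 0.79 [262. 214.] 270 [526. 148.  48.] [[468.0, 121.0, 41.0], [587.0, 198.0, 95.0]]
right_lever 0.91 [367. 222.] 193 [ 497. -141.   48.] [[448.0, -193.0, 41.0], [546.0, -123.0, 95.0]]
right_lever 0.31 [376. 204.] 2829 [ 540. -170.   40.] [[467.0, -243.0, 4.0], [613.0, -101.0, 75.0]]
left_handle 0.76 [259. 211.] 324 [524. 150.  48.] [[468.0, 122.0, 21.0], [584.0, 212.0, 94.0]]
right_handle 0.76 [366. 217.] 276 [ 500. -138.   48.] [[446.0, -211.0, 41.0], [569.0, -120.0, 94.0]]
right_handle 0.59 [325. 151.] 606 [696. -32.  44.] [[652.0, -61.0, -0.0], [715.0, -2.0, 92.0]]
pot 0.7 [134. 167.] 2172 [606. 446. 198.] [[560.0, 403.0, 101.0], [661.0, 504.0, 205.0]]
test_bowl 0.8 [308. 264.] 769 [386.  22.  19.] [[349.0, -14.0, 1.0], [421.0, 58.0, 45.0]]
slip_cup 0.75 [326. 151.] 546 [696. -32.  46.] [[652.0, -61.0, 2.0], [713.0, -4.0, 92.0]]
sl
[... 1528 characters left out ...]
[465.0, -257.0, 1.0], [623.0, -133.0, 76.0]]
test_bowl 0.69 [273. 202.] 372 [391.  34.  26.] [[357.0, -20.0, 3.0], [427.0, 58.0, 44.0]]
slip_cup 0.88 [357. 210.] 507 [688. -46.  60.] [[659.0, -67.0, 0.0], [717.0, 70.0, 91.0]]
slip_cup 0.44 [335. 324.] 2667 [ 589. -447.   44.] [[512.0, -510.0, 19.0], [668.0, -369.0, 49.0]]
green_mug 0.56 [268. 145.] 459 [381. 305.  52.] [[347.0, 265.0, 12.0], [415.0, 363.0, 76.0]]
loop_tool 0.5 [268. 270.] 188 [ 388. -239.   10.] [[357.0, -300.0, -3.0], [417.0, -178.0, 16.0]]
wood_rib 0.79 [264. 323.] 651 [ 367. -419.    6.] [[333.0, -469.0, 1.0], [400.0, -364.0, 11.0]]
wood_rib 0.42 [308. 176.] 257 [532. 144.  48.] [[472.0, 118.0, 6.0], [631.0, 192.0, 92.0]]
```

Run:
```python
from h import *
p=cam("top"); save(p,"t1.png",(200,140,440,290),3.33)
R,t=RT(p)
v,u=np.mgrid[0:400,0:640]; w=world(p,u.ravel(),v.ravel())
for n,c0 in(("L",(568,173)),("R",(540,-171))):
    c=np.array(c0,float)
    near=np.hypot(w[:,0]-c[0],w[:,1]-c[1])<95
    m=near&(w[:,2]>70)&(w[:,2]<77); rim=w[m]
    # rim: circle by LSQ on ring points
    d=np.hypot(*(rim[:,:2]-c).T); rr=rim[d<62]
    (cx,cy),r=cv2.minEnclosingCircle(rr[:,:2].astype(np.float32)); 
    hp=w[near|((np.hypot(w[:,0]-c[0],w[:,1]-c[1])<125))]; hp=hp[(hp[:,2]>84)&(hp[:,2]<100)]
    print(n,"rim",cx,cy,r,len(rr),"handle top",hp.mean(0),len(hp),np.percentile(hp,[0,100],axis=0).round())
    h=hp.mean(0)[:2]; print(np.degrees(np.arctan2(h[1]-cy,h[0]-cx)),np.hypot(h[0]-cx,h[1]-cy))
    # scale: bright pixels unprojected onto z=40
    W=world(p,u.ravel(),v.ravel(),40.); g=p["image"].reshape(-1,3).astype(int)
    dd=np.hypot(W[:,0]-cx,W[:,1]-cy); s=(dd>58)&(dd<76)&(g.min(1)>200)
    a=np.degrees(np.arctan2(W[s,1]-cy,W[s,0]-cx))%360
    print("white",s.sum(),np.percentile(a,[0,3,50,97,100]).round(1),np.histogram(a,24,(90,330))[0])
```

```text
L rim 575.2009887695312 177.6453399658203 52.43198013305664 274 handle top [478.05737669 149.77884968  91.90781714] 36 [[468. 143.  85.]
 [489. 155.  96.]]
-163.9940010157857 101.0614795502403Traceback (most recent call last):
  File "<stdin>", line 19, in <module>
    return _quantile_unchecked(
        a, q, axis, out, overwrite_input, method, keepdims, weights)
    return _ureduce(a,
                    func=_quantile_ureduce_func,
    ...<5 lines>...
                    overwrite_input=overwrite_input,
                    method=method)
    r = func(a, **kwargs)
    result = _quantile(arr,
                       quantiles=q,
    ...<2 lines>...
                       out=out,
                       weights=wgt)
    slices_having_nans = np.isnan(arr[-1, ...])
                                  ~~~^^^^^^^^^
IndexError: index -1 is out of bounds for axis 0 with size 0
```

View pics/t1.png

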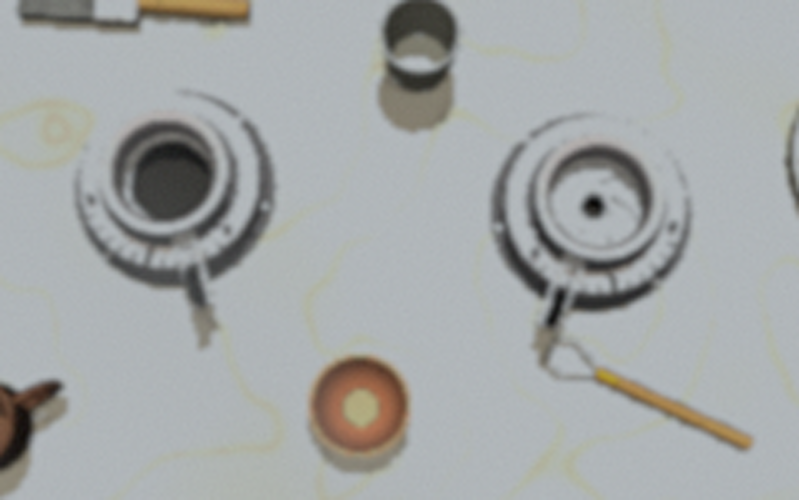

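View pics/top0.png

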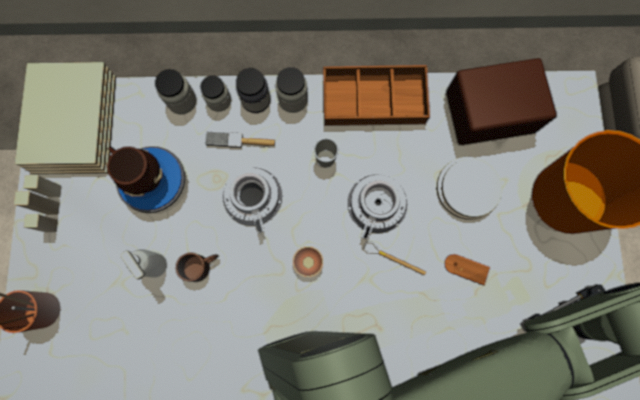

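```bash
cat >> h.py <<'E'
def rimfit(p,c0):
    v,u=np.mgrid[0:400,0:640]; w=world(p,u.ravel(),v.ravel()); c=np.array(c0,float)
    for k in range(8):   # casing top + mouth rim radial symmetry: outer edge of points z 66-80
        d=w[:,:2]-c; r=np.hypot(*d.T); m=(r<64)&(w[:,2]>66)&(w[:,2]<82)
        P=w[m]; A=np.c_[2*P[:,:2],np.ones(len(P))]; s=np.linalg.lstsq(A,(P[:,:2]**2).sum(1),rcond=None)[0]; c=s[:2]
    return c,np.sqrt(s[2]+c@c),len(P)
def polar(p,c,z=41.,r=(45,120),a=(110,250),st=.25):
    A=np.radians(np.arange(a[0],a[1],st));Rr=np.arange(r[0],r[1],.25)
    X=np.stack([c[0]+Rr[:,None]*np.cos(A),c[1]+Rr[:,None]*np.sin(A),np.full((len(Rr),len(A)),z)],-1)
    q=px(p,X).astype(np.float32).reshape(len(Rr),len(A),2)
    return cv2.remap(p["image"][:,:,::-1].copy(),q[...,0],q[...,1],cv2.INTER_CUBIC)
E
python3 - <<'E'
from h import *
rows=[]
for n in("top","side"):
    p=cam(n)
    for s,c0 in(("L",(574,176)),("R",(545,-170))):
        c,r,k=rimfit(p,c0); print(n,s,c.round(1),r.round(1),k)
        im=polar(p,c,r=(50,86)); 
        for g in range(110,250,10): cv2.putText(im,str(g),((g-110)*4,8),0,.3,(0,0,255)); im[:4,(g-110)*4]=(0,0,255)
        rows.append(im)
cv2.imwrite("pics/pol.png",np.vstack(rows))
E
```

```text
top L [575.  177.4] 47.5 404
top R [ 549.  -175.6] 47.4 415
side L [580.1 174.6] 47.4 151
side R [ 553.3 -178.8] 47.7 241
```

View pics/pol.png

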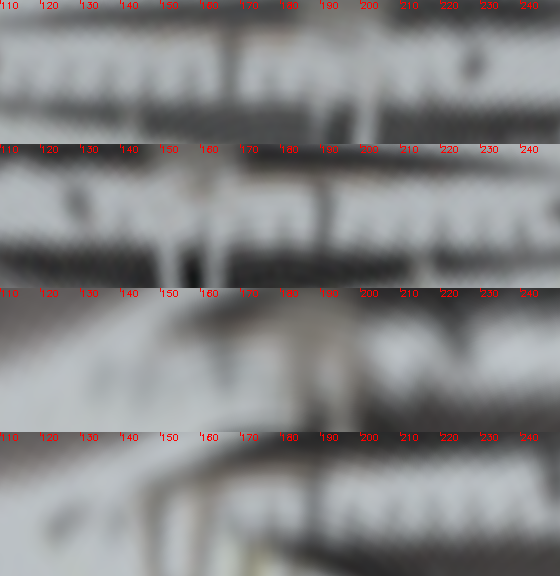

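Run:
```python
from h import *
from scipy.spatial.transform import Rotation as Ro
o=telemetry.observe(); print(o["clock"],o["ee_pos"],Ro.from_quat(o["orientation"]).as_matrix().round(2),o["grip_width"])
```

```text
1.45 [ 244.7894589  -520.27500806  205.38825218] [[ 0.9   0.43 -0.  ]
 [ 0.43 -0.9   0.  ]
 [-0.   -0.   -1.  ]] 1.004467523273134
```

Emit:
step_arm(
  motion=[
    [[40,70,0],[0,0,0]],
    [[40,70,0],[0,0,0]],
    [[40,70,0],[0,0,0]],
    [[40,70,0],[0,0,0]],
    [[40,70,0],[0,0,0]],
  ],
  jaw=0,
)

```text
clock: 1.95
ee_pos: [369.3, -301.4, 205.6]
orientation: [0.977, 0.212, 0.0, 0.002]
ft_force: [0.6, 0.1, -0.4]
grip_width: 0.615
```

Emit:
step_arm(
  motion=[
    [[20,35,0],[0,0,0.133]],
    [[20,35,0],[0,0,0.133]],
    [[20,35,0],[0,0,0.133]],
    [[20,35,-10],[0,0,0.133]],
    [[10,10,-25],[0,0,0.133]],
  ],
)

```text
clock: 2.45
ee_pos: [466.4, -142.6, 175.3]
orientation: [0.847, 0.532, 0.005, 0.007]
ft_force: [0.3, -0.8, 0.1]
grip_width: 0.188
```

Emit:
step_arm(
  motion=[
    [[-12,-14,0],[0,0,0]],
    [[-12,-14,0],[0,0,0]],
    [[0,-2,-30],[0,0,0]],
    [[0,0,-25],[0,0,0]],
    [[0,0,0],[0,0,0]],
  ],
)

```text
clock: 2.95
ee_pos: [442.3, -169.1, 116.8]
orientation: [0.844, 0.537, 0.005, 0.005]
ft_force: [0.4, 0.2, -1.4]
grip_width: 0.008
```

Run:
```python
from h import *
o=telemetry.observe(); print(o["ee_pos"],o["grip_width"])
t=cam("top");s=cam("side")
cv2.imwrite("pics/c1.png",np.hstack([cv2.resize(p["image"][b:b+100,a:a+100,::-1],None,fx=4,fy=4,interpolation=cv2.INTER_CUBIC) for p,a,b in((t,320,170),(s,250,210))]))
print(px(t,o["ee_pos"]),px(s,o["ee_pos"]))
v,u=np.mgrid[0:400,0:640]
for p in(t,s):
    w=world(p,u.ravel(),v.ravel()); m=(np.hypot(w[:,0]-457,w[:,1]+137)<22)&(w[:,2]>80)&(w[:,2]<97); print(w[m].mean(0),m.sum())
```

```text
[ 442.32607817 -169.12631338  116.82269611] 0.007837507934224943
[[380.57630092 235.7480335 ]] [[285.419439   233.25163822]]
[ 452.06202143 -138.32719171   92.99419052] 6
[ 465.30213284 -143.07074521   88.11314778] 24
```

View pics/c1.png

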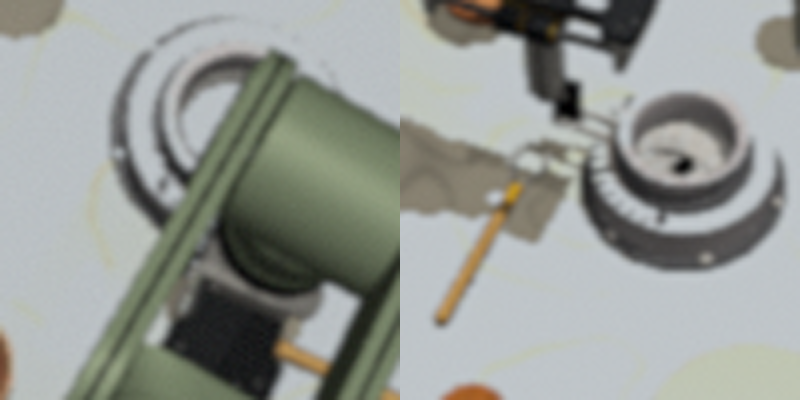

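Emit:
step_arm(
  motion=[
    [[0,-3,-25],[0,0,0]],
    [[0,-2,-25],[0,0,0]],
    [[0,0,-5],[0,0,0]],
    [[4,9,0],[0,0,0]],
  ],
)

```text
clock: 3.45
ee_pos: [455.0, -170.2, 71.3]
orientation: [0.844, 0.537, 0.009, 0.015]
ft_force: [-0.2, -0.6, 0.4]
grip_width: 0.005
```

Emit:
step_arm(
  motion=[
    [[-5,7,-6],[0,0,0]],
    [[-1,6,0],[0,0,0]],
    [[0,6,0],[0,0,0]],
  ],
)

```text
clock: 3.75
ee_pos: [451.8, -150.4, 68.8]
orientation: [0.843, 0.537, 0.011, 0.018]
ft_force: [-0.4, -0.9, 0.8]
grip_width: 0.005
```

Emit:
step_arm(
  motion=[
    [[3,5,0],[0,0,0]],
    [[3,5,0],[0,0,0]],
    [[3,5,0],[0,0,0]],
  ],
)

```text
clock: 4.05
ee_pos: [459.0, -134.9, 69.0]
orientation: [0.843, 0.538, 0.009, 0.018]
ft_force: [-1.9, -3.7, -0.3]
grip_width: 0.005
```

Contact at ~3 N. Keep on to the stop.

Emit:
step_arm(
  motion=[
    [[3,5,0],[0,0,0]],
    [[3,4,0],[0,0,0]],
  ],
)

```text
clock: 4.25
ee_pos: [464.6, -126.5, 69.0]
orientation: [0.842, 0.538, 0.007, 0.019]
ft_force: [-11.2, -14.6, 2.8]
grip_width: 0.005
```

Emit:
step_arm(
  motion=[
    [[2,3,0],[0,0,0]],
    [[2,3,0],[0,0,0]],
  ],
)

```text
clock: 4.45
ee_pos: [464.4, -126.9, 69.2]
orientation: [0.841, 0.54, -0.002, 0.022]
ft_force: [-9.6, -13.0, 1.8]
grip_width: 0.004
```

Emit:
step_arm(
  motion=[
    [[2,2,0],[0,0,0]],
    [[1,2,0],[0,0,0]],
  ],
)

```text
clock: 4.65
ee_pos: [464.1, -127.2, 69.4]
orientation: [0.841, 0.541, -0.009, 0.023]
ft_force: [-5.5, -8.4, 0.3]
grip_width: 0.008
```

Emit:
step_arm(
  motion=[
    [[-8,-14,0],[0,0,0]],
    [[-4,-8,10],[0,0,0]],
    [[0,0,35],[0,0,0]],
    [[0,0,40],[0,0,0]],
    [[0,10,10],[0,0,0]],
  ],
)

```text
clock: 5.15
ee_pos: [453.9, -136.5, 168.2]
orientation: [0.842, 0.54, -0.005, 0.02]
ft_force: [2.1, -0.9, 0.7]
grip_width: 0.006
```

Emit:
step_arm(
  motion=[
    [[5,45,0],[0,0,0.12]],
    [[5,45,0],[0,0,0.12]],
    [[5,45,0],[0,0,0.12]],
    [[5,45,0],[0,0,0.12]],
    [[5,35,0],[0,0,0]],
  ],
)

```text
clock: 5.65
ee_pos: [483.1, 87.0, 174.2]
orientation: [0.685, 0.728, 0.008, 0.023]
ft_force: [1.0, -0.4, 0.7]
grip_width: 0.004
```

Emit:
step_arm(
  motion=[
    [[0,5,-40],[0,0,0]],
    [[0,5,-40],[0,0,0]],
    [[0,0,-20],[0,0,0]],
    [[0,0,-5],[0,0,0]],
  ],
)

```text
clock: 6.05
ee_pos: [484.8, 108.9, 69.4]
orientation: [0.682, 0.731, 0.015, 0.024]
ft_force: [-0.1, 0.4, 0.2]
grip_width: 0.008
```

Run:
```python
from h import *
o=telemetry.observe(); print(o["ee_pos"])
t=cam("top");s=cam("side")
c=(551,-177)
a=polar(t,c,r=(45,110));b=polar(s,c,z=47,r=(45,110))
cv2.imwrite("pics/c2.png",np.hstack([np.hstack([cv2.resize(p["image"][y:y+100,x:x+100,::-1],None,fx=4,fy=4,interpolation=cv2.INTER_CUBIC) for p,x,y in((s,250,210),(s,250,130))])]))
```

```text
[484.80232124 108.93683604  69.36659296]
```

View pics/c2.png

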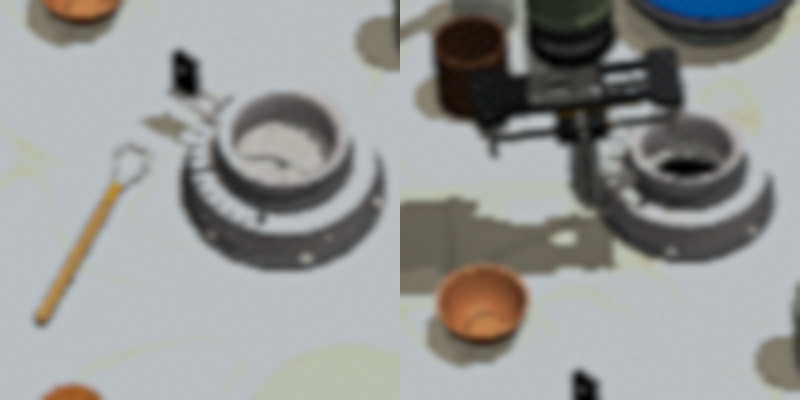

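Emit:
step_arm(
  motion=[
    [[0,9,0],[0,0,0]],
    [[0,9,0],[0,0,0]],
    [[-1,8,0],[0,0,0]],
    [[-2,7,0],[0,0,0]],
  ],
)

```text
clock: 6.55
ee_pos: [486.7, 142.5, 75.5]
orientation: [0.682, 0.73, 0.018, 0.028]
ft_force: [0.1, -4.1, -2.6]
grip_width: 0.002
```

Emit:
step_arm(
  motion=[
    [[-2,6,0],[0,0,0]],
    [[-1,6,0],[0,0,0]],
    [[-1,5,0],[0,0,0]],
  ],
)

```text
clock: 6.85
ee_pos: [483.5, 160.1, 76.2]
orientation: [0.682, 0.73, 0.018, 0.03]
ft_force: [1.4, -3.4, -2.3]
grip_width: 0.01
```

Emit:
step_arm(
  motion=[
    [[-3,5,-2],[0,0,0]],
    [[-2,3,-2],[0,0,0]],
    [[0,0,0],[0,0,0]],
  ],
)

```text
clock: 7.15
ee_pos: [481.0, 169.5, 74.3]
orientation: [0.682, 0.73, 0.02, 0.032]
ft_force: [1.0, -2.7, -2.2]
grip_width: 0.005
```

```bash
cat > look.py <<'E'
from h import *
import sys
o=telemetry.observe(); print(o["ee_pos"],o["clock"])
t=cam("top");s=cam("side");rows=[]
for p,c in((t,(575,177.4)),(s,(578,175.5))):
    for z in(41,47.5):
        im=cv2.resize(polar(p,c,z=z,r=(52,80),a=(140,200),st=.1),None,fx=1.2,fy=1.2)
        for g in range(140,200,5): cv2.putText(im,str(g),((g-140)*12,8),0,.3,(0,0,255)); im[:6,(g-140)*12]=(0,0,255)
        rows.append(im)
cv2.imwrite("pics/"+sys.argv[1],np.vstack(rows))
E
python3 look.py l1.png
```

```text
[480.99145576 169.50157398  74.26754143] 7.15
```

View pics/l1.png

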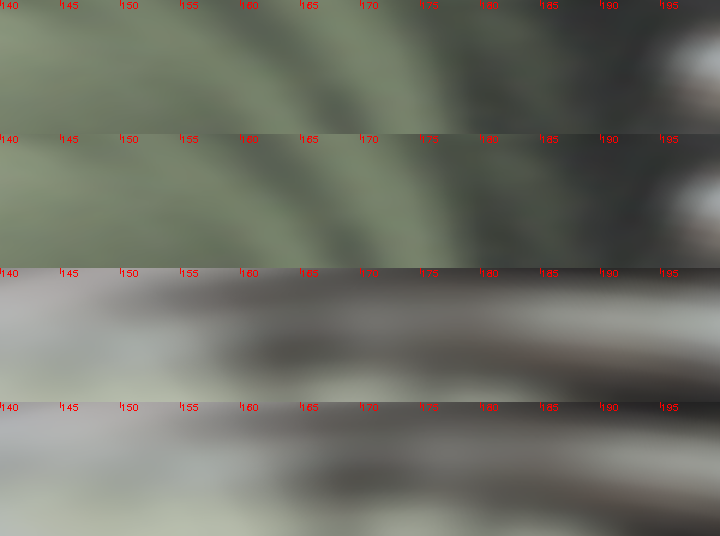

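Emit:
step_arm(
  motion=[
    [[0,4,-2],[0,0,0]],
    [[0,4,-2],[0,0,0]],
    [[0,0,0],[0,0,0]],
  ],
)

```text
clock: 7.55
ee_pos: [481.1, 177.6, 70.3]
orientation: [0.682, 0.73, 0.02, 0.032]
ft_force: [0.4, -2.2, -0.4]
grip_width: 0.002
```

Emit:
step_arm(
  motion=[
    [[0,-15,0],[0,0,0]],
    [[0,-20,10],[0,0,0]],
    [[0,-30,30],[0,0,0]],
    [[0,-40,30],[0,0,0]],
    [[0,-45,20],[0,0,0]],
  ],
)

```text
clock: 8.05
ee_pos: [472.8, 32.9, 155.7]
orientation: [0.679, 0.734, 0.018, 0.022]
ft_force: [1.6, -0.5, 0.5]
grip_width: 0.003
```

Emit:
step_arm(
  motion=[
    [[0,-50,0],[0,0,0]],
    [[0,-50,0],[0,0,0]],
    [[0,-40,0],[0,0,0]],
    [[0,0,0],[0,0,0]],
  ],
)

```text
clock: 8.45
ee_pos: [474.9, -112.1, 159.3]
orientation: [0.68, 0.732, 0.024, 0.024]
ft_force: [-0.0, 1.3, -0.5]
grip_width: 0.004
```

```bash
python3 look.py l2.png
```

```text
[ 474.90487191 -112.06573587  159.34312143] 8.45
```

View pics/l2.png

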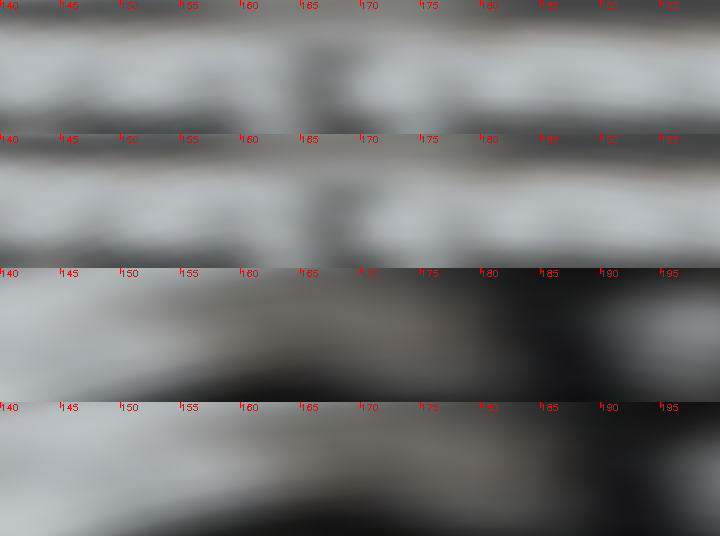

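```bash
cat > look2.py <<'E'
from h import *
import sys
t=cam("top");c=(575,177.4);rows=[]
for z,r in((41,(58,76)),(48,(70,96)),(92,(84,116))):
    im=cv2.resize(polar(t,c,z=z,r=r,a=(140,200),st=.1),None,fx=1.2,fy=1.5)
    for g in range(140,200,5): cv2.putText(im,str(g),((g-140)*12,8),0,.3,(0,0,255)); im[:6,(g-140)*12]=(0,0,255)
    rows.append(im)
x,y=px(t,[500,180,45])[0].astype(int)
k=cv2.resize(t["image"][y-24:y+24,x-40:x+40,::-1],(720,432),interpolation=cv2.INTER_CUBIC)
cv2.imwrite("pics/"+sys.argv[1],np.vstack(rows+[k])[:600*10])
print(np.vstack(rows+[k]).shape)
g=lambda z,r:polar(t,c,z=z,r=r,a=(150,186),st=1).mean((0,2)).round().astype(int)
for z,r in((41,(62,72)),(48,(79,84)),(48,(84,88)),(92,(92,108))): print(z,r,list(zip(range(150,186),g(z,r).tolist())))
v,u=np.mgrid[0:400,0:640]; w=world(t,u.ravel(),v.ravel()); m=(np.hypot(w[:,0]-475,w[:,1]-200)<35)&(w[:,2]>82)&(w[:,2]<100); h=w[m].mean(0); print(h,m.sum(),np.degrees(np.arctan2(h[1]-c[1],h[0]-c[0]))%360)
E
python3 look2.py l3.png
```

```text
(888, 720, 3)
41 (62, 72) [(150, 180), (151, 184), (152, 186), (153, 185), (154, 183), (155, 179), (156, 174), (157, 170), (158, 169), (159, 172), (160, 174), (161, 174), (162, 170), (163, 162), (164, 150), (165, 136), (166, 126), (167, 122), (168, 127), (169, 138), (170, 153), (171, 167), (172, 177), (173, 181), (174, 181), (175, 177), (176, 172), (177, 169), (178, 169), (179, 172), (180, 176), (181, 181), (182, 184), (183, 184), (184, 183), (185, 180)]
48 (79, 84) [(150, 80), (151, 79), (152, 79), (153, 79), (154, 80), (155, 79), (156, 78), (157, 76), (158, 77), (159, 81), (160, 90), (161, 104), (162, 117), (163, 129), (164, 133), (165, 127), (166, 114), (167, 99), (168, 88), (169, 80), (170, 79), (171, 87), (172, 102), (173, 122), (174, 138), (175, 146), (176, 141), (177, 128), (178, 110), (179, 97), (180, 87), (181, 83), (182, 82), (183, 83), (184, 83), (185, 82)]
48 (84, 88) [(150, 129), (151, 128), (152, 127), (153, 127), (154, 124), (155, 120), (156, 113), (157, 110), (158, 104), (159, 100), (160, 96), (161, 91), (162, 87), (163, 88), (164, 86), (165, 84), (166, 78), (167, 73), (168, 69), (169, 70), (170, 78), (171, 96), (172, 117), (173, 141), (174, 155), (175, 157), (176, 146), (177, 126), (178, 105), (179, 89), (180, 80), (181, 77), (182, 77), (183, 79), (184, 80), (185, 80)]
92 (92, 108) [(150, 188), (151, 188), (152, 188), (153, 187), (154, 187), (155, 188), (156, 188), (157, 187), (158, 187), (159, 187), (160, 187), (161, 186), (162, 185), (163, 185), (164, 182), (165, 175), (166, 159), (167, 131), (168, 101), (169, 79), (170, 69), (171, 68), (172, 70), (173, 71), (174, 74), (175, 86), (176, 109), (177, 138), (178, 161), (179, 167), (180, 164), (181, 151), (182, 140), (183, 128), (184, 125), (185, 128)]
[475.97009183 195.21935834  91.08117271] 42 169.79940287700944
```

View pics/l3.png

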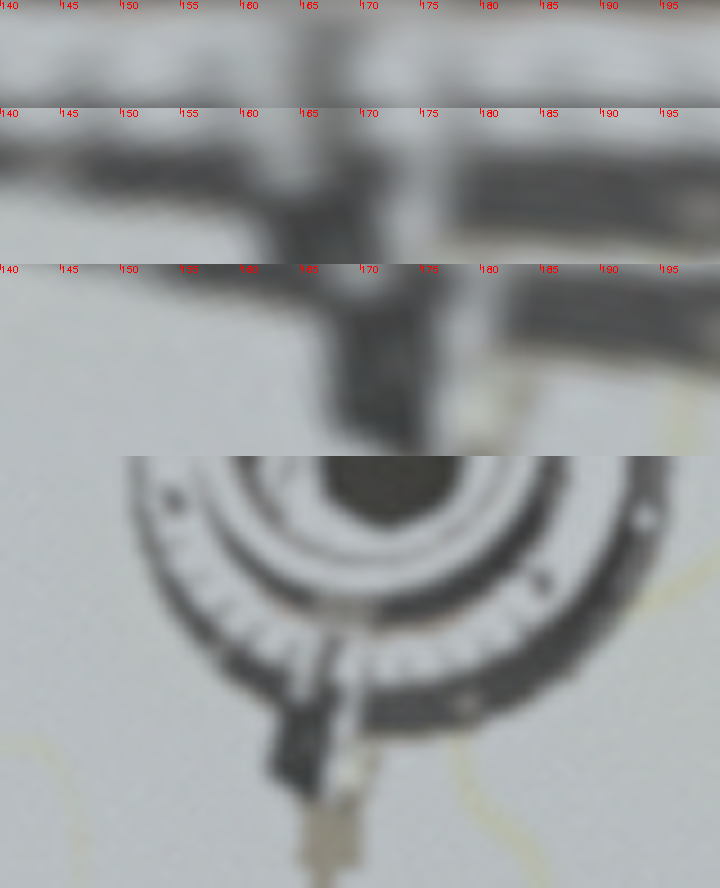

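Emit:
step_arm(
  motion=[
    [[2,48,0],[0,0,0]],
    [[2,48,0],[0,0,0]],
    [[2,48,0],[0,0,0]],
    [[2,48,0],[0,0,0]],
    [[0,20,0],[0,0,0]],
  ],
)

```text
clock: 9.1
ee_pos: [478.7, 116.1, 157.2]
orientation: [0.678, 0.734, 0.025, 0.02]
ft_force: [-0.1, -1.0, -0.7]
grip_width: 0.004
```

Emit:
step_arm(
  motion=[
    [[0,10,-35],[0,0,0]],
    [[0,5,-35],[0,0,0]],
    [[0,0,-12],[0,0,0]],
    [[0,0,0],[0,0,0]],
  ],
)

```text
clock: 9.5
ee_pos: [474.7, 144.5, 73.7]
orientation: [0.671, 0.741, 0.027, 0.018]
ft_force: [0.3, 0.1, 0.0]
grip_width: 0.006
```

Emit:
step_arm(
  motion=[
    [[3,10,-1],[0,0,0]],
    [[2,10,-1],[0,0,0]],
    [[1,6,0],[0,0,0]],
    [[0,0,0],[0,0,0]],
  ],
)

```text
clock: 9.9
ee_pos: [483.9, 173.8, 75.6]
orientation: [0.671, 0.741, 0.03, 0.02]
ft_force: [-0.3, -0.0, -0.0]
grip_width: 0.008
```

Emit:
step_arm(
  motion=[
    [[-2,3,-4],[0,0,0]],
    [[0,2,-2],[0,0,0]],
    [[0,0,0],[0,0,0]],
  ],
)

```text
clock: 10.2
ee_pos: [483.6, 178.3, 71.1]
orientation: [0.671, 0.741, 0.031, 0.022]
ft_force: [0.3, -0.4, 0.1]
grip_width: 0.005
```

Emit:
step_arm(
  motion=[
    [[0,2,0],[0,0,0]],
    [[0,1,0],[0,0,0]],
    [[0,0,0],[0,0,0]],
  ],
)

```text
clock: 10.5
ee_pos: [483.7, 179.6, 71.0]
orientation: [0.671, 0.741, 0.03, 0.023]
ft_force: [-0.6, -1.0, 1.5]
grip_width: 0.003
```

Emit:
step_arm(
  motion=[
    [[0,2,0],[0,0,0]],
    [[0,2,0],[0,0,0]],
    [[0,0,0],[0,0,0]],
  ],
)

```text
clock: 10.8
ee_pos: [484.3, 183.0, 71.1]
orientation: [0.671, 0.74, 0.03, 0.023]
ft_force: [-0.7, -1.7, -0.1]
grip_width: 0.006
```

Retract and look.

Emit:
step_arm(
  motion=[
    [[0,-15,0],[0,0,0]],
    [[0,-20,10],[0,0,0]],
    [[0,-30,30],[0,0,0]],
    [[0,-40,30],[0,0,0]],
    [[0,-45,20],[0,0,0]],
  ],
)

```text
clock: 11.3
ee_pos: [478.9, 38.3, 159.1]
orientation: [0.668, 0.744, 0.03, 0.016]
ft_force: [0.3, 0.1, -0.2]
grip_width: 0.003
```

Emit:
step_arm(
  motion=[
    [[-20,-50,0],[0,0,0]],
    [[-20,-50,0],[0,0,0]],
    [[-20,-50,0],[0,0,0]],
    [[-20,-50,0],[0,0,0]],
    [[-20,-50,0],[0,0,0]],
  ],
)

```text
clock: 11.8
ee_pos: [390.0, -196.6, 165.2]
orientation: [0.665, 0.745, 0.039, 0.022]
ft_force: [1.3, -0.1, -0.4]
grip_width: 0.007
```

Emit:
step_arm(
  motion=[
    [[-20,-50,0],[0,0,0]],
    [[-20,-50,0],[0,0,0]],
    [[-20,-50,0],[0,0,0]],
    [[-20,-50,0],[0,0,0]],
    [[0,0,0],[0,0,0]],
  ],
)

```text
clock: 12.3
ee_pos: [315.0, -387.9, 166.4]
orientation: [0.668, 0.743, 0.043, 0.027]
ft_force: [0.5, 0.7, -0.2]
grip_width: 0.003
```

```bash
python3 look2.py l4.png
python3 - <<'E'
from h import *
t=cam("top"); 
def crop(X): 
    x,y=px(t,X)[0].astype(int); return cv2.resize(t["image"][y-28:y+28,x-28:x+28,::-1],(400,400),interpolation=cv2.INTER_CUBIC)
cv2.imwrite("pics/fin.png",np.hstack([crop([510,190,45]),crop([510,-150,45])]))
c=(549,-175.6)
for z,r in((41,(62,72)),(48,(79,84)),(92,(92,108))): print(z,list(zip(range(120,210),polar(t,c,z=z,r=r,a=(120,210),st=1).mean((0,2)).round().astype(int).tolist())))
for th in ["pot","test_bowl","slip_cup","green_mug","loop_tool","wood_rib"]:
    r=vision.trace(th,t)
    if r:
        v,u=np.nonzero(r[0]["pixels"]); print(th,np.round(np.median(world(t,u,v),0)),np.round(r[0]["position"]))
E
```

```text
(888, 720, 3)
41 (62, 72) [(150, 179), (151, 182), (152, 185), (153, 185), (154, 185), (155, 183), (156, 180), (157, 175), (158, 169), (159, 163), (160, 159), (161, 156), (162, 155), (163, 153), (164, 147), (165, 138), (166, 129), (167, 125), (168, 129), (169, 139), (170, 151), (171, 160), (172, 165), (173, 165), (174, 161), (175, 158), (176, 156), (177, 159), (178, 164), (179, 171), (180, 177), (181, 182), (182, 184), (183, 183), (184, 181), (185, 179)]
48 (79, 84) [(150, 80), (151, 80), (152, 79), (153, 78), (154, 80), (155, 80), (156, 85), (157, 93), (158, 105), (159, 119), (160, 128), (161, 127), (162, 118), (163, 104), (164, 90), (165, 80), (166, 77), (167, 82), (168, 94), (169, 114), (170, 132), (171, 147), (172, 149), (173, 142), (174, 126), (175, 109), (176, 94), (177, 84), (178, 81), (179, 81), (180, 82), (181, 83), (182, 84), (183, 84), (184, 84), (185, 83)]
48 (84, 88) [(150, 129), (151, 129), (152, 126), (153, 126), (154, 123), (155, 119), (156, 109), (157, 100), (158, 93), (159, 90), (160, 86), (161, 85), (162, 82), (163, 77), (164, 72), (165, 68), (166, 70), (167, 80), 
[... 3365 characters left out ...]
3), (168, 135), (169, 137), (170, 138), (171, 139), (172, 139), (173, 141), (174, 143), (175, 144), (176, 146), (177, 148), (178, 150), (179, 152), (180, 154), (181, 157), (182, 161), (183, 163), (184, 165), (185, 165), (186, 165), (187, 166), (188, 166), (189, 169), (190, 172), (191, 176), (192, 180), (193, 182), (194, 183), (195, 185), (196, 186), (197, 186), (198, 186), (199, 187), (200, 187), (201, 186), (202, 186), (203, 186), (204, 186), (205, 186), (206, 187), (207, 187), (208, 188), (209, 189)]
pot [607. 446. 198.] [132. 170.]
slip_cup [695. -32.  43.] [326. 151.]
green_mug [377. 331.  30.] [196. 265.]
loop_tool [ 396. -208.    9.] [391. 258.]
wood_rib [ 367. -403.    6.] [463. 265.]
```

View pics/fin.png

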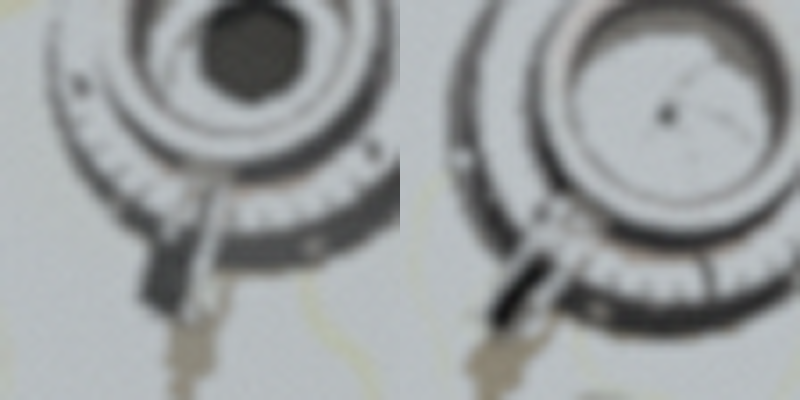

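Run:
```python
from h import *
s=cam("side")
for th in ["test_bowl","loop_tool","wood_rib"]:
    for r in vision.trace(th,s)[:1]:
        v,u=np.nonzero(r["pixels"]); print(th,np.round(np.median(world(s,u,v),0)),np.round(r["position"]),len(u))
print(telemetry.observe()["ft_force"]); print(job.finish_job())
```

```text
test_bowl [390.  34.  26.] [273. 206.] 370
loop_tool [ 382. -252.   12.] [268. 277.] 77
wood_rib [ 368. -420.    6.] [261. 324.] 678
[-0.74361273  0.25857831 -1.10122403]
the job is handed in; nothing more can be done
None
```

The job is handed in. The pot stands on the left, so I pushed the left lever back to its middle line and the right lever fully shut. Both were pushed with the closed fingers from one side only, and it took about 13 s of the 56 s allowed.

- **Right lever:** it ran into its hard stop, where the force rose to about 18 N and it went no further. In the last top image it measured 50.6° from the middle line, against 50° for fully shut, and its iris looks closed.
- **Left lever:** the first push left it about 2.2° short, so I gave it a second small push. It then measured about 1° past the middle line on the shut side. The tolerance is 3°, and I put the measuring uncertainty at about 1°.
- **Loose things:** pot, cup, mug, test bowl and rib read as before to within a few mm in the views where they were clear. I did not re-check the brush or the spray bottle.
- **Checks that disagreed:**
  - The loop tool's detected centre shifted by 10–20 mm, in opposite directions in the two cameras. I put this down to the arm partly hiding it; the fingers stayed about 50 mm above it.
  - The rib also read about 11 mm off in the top view, but within 1 mm in the side view.
  - The test bowl was missed in the last top image, but the side camera found it in place.

The arm was clear of everything when I handed in.

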